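# A pump stroke of wiping spirit into the measuring cup

## Task

Get some wiping spirit ready for cleaning the fittings before they are packed: stand the long-handled steel measuring cup upright on the bench under the pump bottle, with the spout over the cup's mouth, and let go of it. Then press the pump head gently all the way down and let it spring back up, leaving the cup standing under the spout. Never pump without the cup underneath, and leave the other things on the bench where they are.

Things in the scene. Friction and masses are not known exactly. Their poses are not given: they have to be found in the camera images.
- dispenser: Pump bottle, cannot be moved: white cylinder, 74 mm diameter to 112 mm height, grey screw collar to 155 mm, in a steel socket (82 mm diameter, 34 high) on a 90 x 90 x 4 mm plate screwed to the bench. Origin: centre of its underside on the bench; z up; the spout points along its -x. Bottle and pump are brittle: more than 40 N on them breaks them.
- pump (a joint): How far the pump head is pressed down, m: 0 fully up (as at the start), 0.022 its hard end stop. A spring pushes it up with about 3 N at the top, rising evenly to about 16 N at the stop, and brings it back by itself in a fraction of a second. A stroke is full from 0.016.
- pump_top (a point): Centre of the flat round top of the grey pump head, 30 mm in diameter, the place to press on: on the bottle's axis, 200 mm above the bench when up; it goes down with the head. The head is 23 mm high below it. Axes as the bottle's.
- spout_tip (a point): Outlet of the spout, facing down, 85 mm from the bottle's axis along the bottle's -x, 161 mm above the bench with the pump up (139 mm down). The spout is an 11 mm tube running out level from the head at 190 mm height and bending down at its end.
- cup: Measuring cup, loose, plain steel, about 0.12 kg: round and open, 60 mm diameter at the rim, 54 at the base, 55 high, wall 3 mm, with one long straight level handle. It stands on the bench at the start. Origin: centre of its underside; z up; the handle points along its own -x.
- cup_mouth (a point): Centre of the cup's mouth, at rim height, 55 mm above the cup's underside on its axis. Inner diameter there is 54 mm.
- cup_handle (a point): Grip point in the middle of the handle's section, 95 mm from the cup's axis, 48 mm above the cup's underside. The handle is a bar 14 mm wide (along the cup's y) and 10 mm high (top face at 53 mm) that runs along the cup's -x from the rim to 140 mm from the cup's axis.
- elbow: Bystander: aluminium pipe elbow of 34 mm diameter tube, lying flat, about 70 x 70 mm, 34 mm high. Origin: underside, near its middle.
- tee: Bystander: aluminium pipe tee of 34 mm diameter tube, lying flat, 90 mm long with one 45 mm branch, 34 mm high. Origin: underside, below the crossing.
- reducer: Bystander: aluminium pipe reducer standing on its wide end, 60 mm diameter at the foot, 42 mm at the top, 60 mm high. Origin: centre of its underside.
- batten: Bystander: wooden batten 35 x 300 x 20 mm, lying flat to the robot's right, long side along its own y. Origin: centre of its underside.
- block: Bystander: solid steel block, 30 mm cube. Origin: centre of its underside.
- beaker: Bystander: white plastic beaker without a handle, 72 mm diameter at the rim, 75 mm high. Origin: centre of its underside.
- flask: Bystander: white plastic bottle with a plain screw cap and no pump, 68 mm diameter, 170 mm high. Origin: centre of its underside.
- tape_dispenser: Bystander: black desk tape dispenser with a big roll of tape, 150 x 60 mm, 112 mm high. Origin: centre of its underside.
Mind the look-alikes: they are no part of the job. Leave any purple look-alike of the cup alone.

How it is judged:
By the outcome, as a careful person would: the job done as asked, in the order asked, and still so for the second after the job is handed in, with the robot touching nothing.
It also fails if it takes over 56 s, if anything falls off the work surface, if the arm or the gripper's body presses on something with over 40 N, if the wrist force passes 120 N, or if a joint passes its speed limit or range.

## Robot

A 6-joint arm with a two-finger parallel gripper is mounted at the origin on the work surface. World frame = base frame: x ahead of the robot, y to its left, z up, the work surface at z = 0. Lengths are in m, angles in degrees, forces in N, time in s.
With the tool pointing down it reaches from about 0.325 to 0.85 m from the base axis. Payload 15.5 kg.
Tool frame: the origin (TCP) lies at the centre of the arm's flange, where the gripper is bolted on; the fingertips stand 191 mm ahead of it and the grasp point (between the pads) lies 172 mm ahead of it; z points along the fingers, x is the direction in which the jaws open and shut, and the axes are right-handed (so a half turn about z gives the same grasp; the last joint's range is limited). The gripper opens to 91 mm and grips with 3 to 60 N. Pads are 32 mm wide; open, the fingers measure 118 mm over their backs; the gripper's body (76 mm by 178 mm) begins 60 mm behind the grasp point.
Start: joints at [69.815, 28.281, 77.091, -0, 74.628, -5.472], TCP at [0.159, 0.605, 0.405] pointing down, gripper open.
Joint ranges: [-166.48, 166.48], [-47.26, 123.95], [12.59, 153.08], [-70.14, 250.14], [6.76, 159.57], [-176.63, 176.63]. Speed limits (degrees/s): [108.29, 108.29, 147.25, 172.46, 172.46, 172.46].

## Interface

Orientations are given as [roll, pitch, yaw] about the fixed x, y, z axes, in that order (R = Rz(yaw) Ry(pitch) Rx(roll)).
In Python, from rig import arm, eyes gives the robot as it stands.
- The arm moves only by the tool drive_tool, never from a script. Its argument "commands" is a list of rows, each a list of 2 entries, a list of its own where there are three numbers: the shift along the world's x, y, z as a fraction of full scale, then the turn, a rotation vector about the world's x, y, z as a fraction of full scale. In form: [[[x, y, z], [wx, wy, wz]], ...]. A call has 1 to 5 rows; each row is the pose to reach, as a shift and turn from the pose measured when the call began, turning the shorter way round; what a row does not reach only later rows make up. Full scale, the value 1, is 25 cm for a shift and pi rad for a turn. A row lasts 1/10 s, in which the tool goes at most 50 mm and 8.59 degrees, less where a joint would pass 70% of its speed; a pose out of reach is approached as far as the arm can. A call with a number of a shift or a turn outside -1 to 1 is refused whole. A call with a gripper value outside its range is refused whole. "hand" is the opening in per cent of the stroke, from 0 (shut) to 100 (fully open), set as the call begins (left out, the last holds). The fingers move at their own pace and stop on an object; "newtons" is the grip in N (left out, the last holds). Time passes only in rows, so rows that repeat a pose let the fingers close. It gives the time, the measured TCP pose, the force and the opening at its end, in the units of the state.
- arm.state(): the state, without advancing time (a new reading comes with each control period).
- eyes.snapshot(name): name is "side" or "top"; returns a dict with "img" (384x512x3 uint8, red, green, blue), "K" (3x3 intrinsics, pixels), "world_to_cam" (4x4, takes a point from world to camera coordinates). Camera axes: x right, y down, z forward; pixel columns grow to the right and rows downward; lengths in m; the calibration is good to about 2 mm. A picture is of the moment at which its call begins. There is no depth.
- arm.sign_off(): hands the job in, once; it reports no verdict.
The state is a dict: "clock": time; "joint_pos": joint angles; "joint_velocities": joint speeds; "joint_torque": joint torques, N m; "eef_pos": TCP position; "orientation": TCP orientation; "force": force on the tool from outside, world axes, zero at the start; "moment": the same for the moment, N m; "gripper_width": finger opening in m.
Only numpy, scipy, OpenCV 4.12 (cv2) and the standard library are available. Lean on these libraries where they do the work, as an engineer would, in place of code of your own. Each camera call takes 0.05 s, during which the arm holds its last target.

## Working session

There is one attempt and no reset: what is moved stays moved. The work goes in short steps, Python scripts to look and compute and a tool call to move; the robot and the scene stay as the last step left them, time stands still between calls to the robot, and variables do not carry over. Pictures are saved under pics/ and viewed, and the job is handed in when it is done.

Besides the shell and the picture viewer there is one more tool, called after ">>>" as a command line: name --argument value ..., lists and objects as JSON in quotes. drive_tool: Moves the arm, as the interface text tells. Its arguments: {"type":"object","properties":{"commands":{"type":"array"},"hand":{"type":"number"},"newtons":{"type":"number"}},"required":["commands"]}

```bash
ls; mkdir -p pics; python3 - <<'E'
from rig import arm, eyes
import cv2,pickle
d={}
for n in("side","top"):
    s=eyes.snapshot(n);d[n]=s
    cv2.imwrite(f"pics/{n}0.png",cv2.resize(s["img"][:,:,::-1],(768,576),interpolation=cv2.INTER_CUBIC))
    print(n,s["K"].round(1).tolist(),s["world_to_cam"].round(3).tolist())
pickle.dump(d,open("s0.pkl","wb"))
print(arm.state())
E
```

```text
pics
side [[410.4, 0.0, 259.7], [0.0, 410.4, 196.1], [0.0, 0.0, 1.0]] [[0.982, -0.186, -0.022, -0.55], [-0.133, -0.611, -0.78, 0.198], [0.132, 0.769, -0.625, 1.182], [0.0, 0.0, 0.0, 1.0]]
top [[433.4, 0.0, 249.7], [0.0, 433.4, 186.9], [0.0, 0.0, 1.0]] [[0.015, -1.0, -0.0, 0.001], [-0.989, -0.014, -0.148, 0.543], [0.148, 0.002, -0.989, 1.656], [0.0, 0.0, 0.0, 1.0]]
{'clock': 0.1, 'joint_pos': array([ 6.98140644e+01,  2.83127404e+01,  7.71239758e+01,  4.71963672e-05,
        7.46266487e+01, -5.47196215e+00]), 'joint_velocities': array([ 0.05499153, -0.22299447, -0.04025896,  0.03572858, -0.01897327,
       -0.02389874]), 'joint_torque': array([ 1.06737665e-03, -8.80244279e+01, -3.82547343e+01,  7.08212773e-02,
        4.82402416e-02,  1.85350581e-05]), 'eef_pos': array([0.1587013 , 0.6043845 , 0.40418006]), 'orientation': array([-1.79993912e+02,  6.30718481e-02,  7.52860174e+01]), 'force': array([-0.05030384, -0.73233782, -0.08505862]), 'moment': array([-0.03038348,  0.03550414, -0.03642141]), 'gripper_width': 0.09134843169916179}
```

View pics/side0.png

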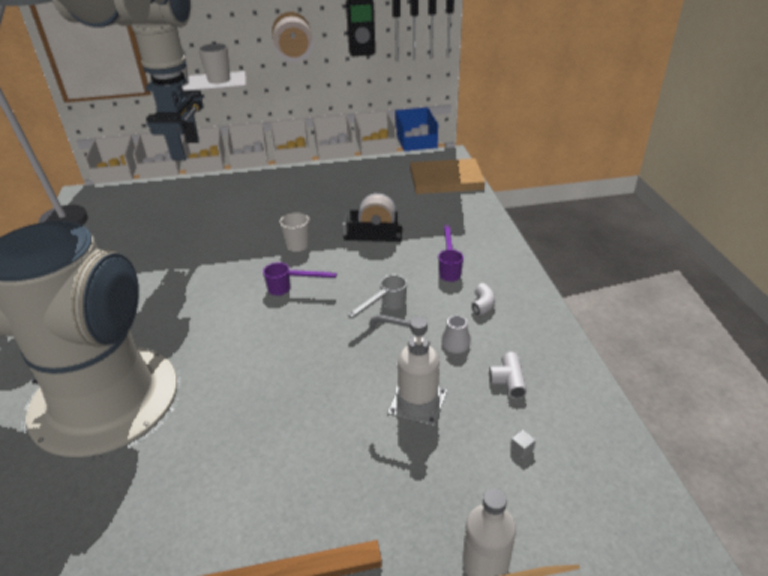

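View pics/top0.png

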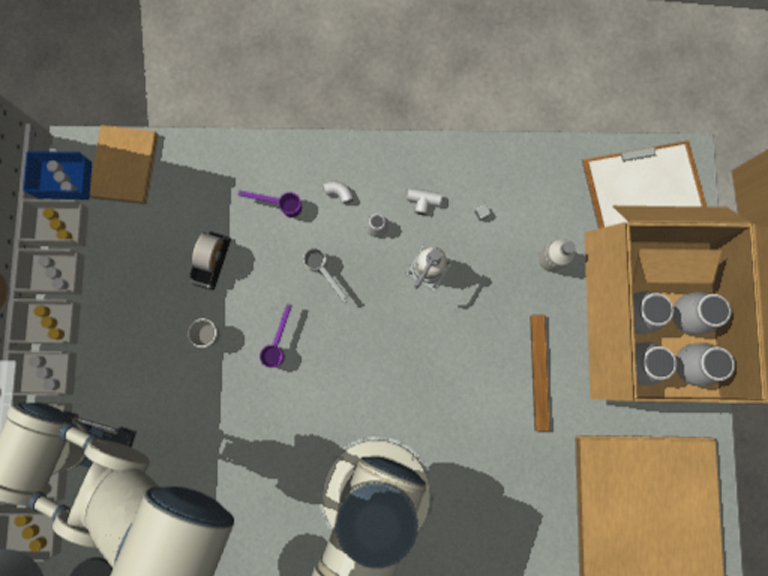

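The top view shows the steel cup at about (315,260), with its handle running to (350,303). The dispenser is at about (430,262). I'll enlarge both.

```bash
python3 - <<'E'
import cv2,pickle
d=pickle.load(open("s0.pkl","rb"))
t=d["top"]["img"][150:215,190:320,::-1]
cv2.imwrite("pics/t1.png",cv2.resize(t,None,fx=6,fy=6,interpolation=cv2.INTER_CUBIC))
t=d["side"]["img"][170:290,225:325,::-1]
cv2.imwrite("pics/s1.png",cv2.resize(t,None,fx=5,fy=5,interpolation=cv2.INTER_CUBIC))
E
```

```text
(no output)
```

View pics/t1.png

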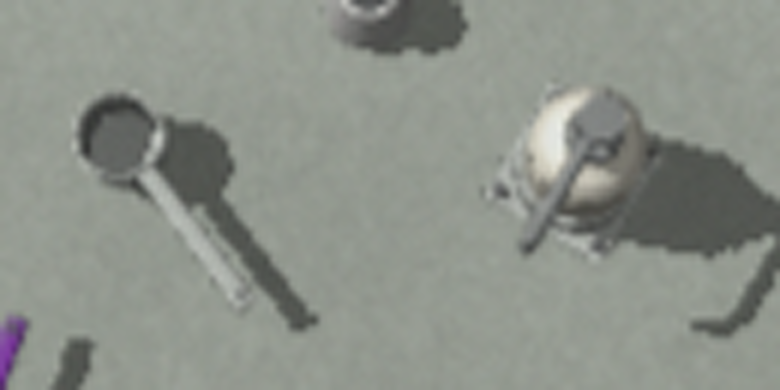

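View pics/s1.png

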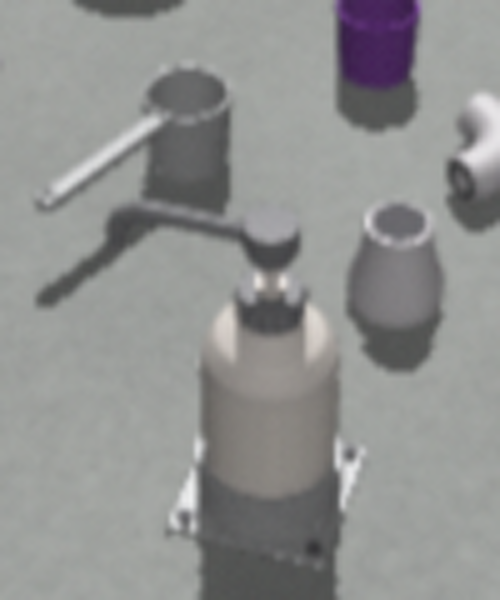

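```bash
cat > h.py <<'E'
import numpy as np,pickle,cv2
def ray(s,u,v):
    M=s["world_to_cam"];R=M[:3,:3];t=M[:3,3]
    return -R.T@t, R.T@np.linalg.inv(s["K"])@np.array([u,v,1.])
def onz(s,u,v,z):
    c,d=ray(s,u,v);return c+d*(z-c[2])/d[2]
def proj(s,p):
    M=s["world_to_cam"];q=s["K"]@(M[:3,:3]@np.array(p)+M[:3,3]);return q[:2]/q[2]
def tri(a,ua,b,ub):
    c1,d1=ray(a,*ua);c2,d2=ray(b,*ub)
    k=np.linalg.lstsq(np.c_[d1,-d2],c2-c1,rcond=None)[0]
    p,q=c1+d1*k[0],c2+d2*k[1];return (p+q)/2,np.linalg.norm(p-q)
E
python3 - <<'E'
from h import *
d=pickle.load(open("s0.pkl","rb"));T,S=d["top"],d["side"]
zt=lambda x,y:((x+.5)/6-.5+190,(y+.5)/6-.5+150)
zs=lambda x,y:((x+.5)/5-.5+225,(y+.5)/5-.5+170)
np.set_printoptions(precision=4,suppress=True)
print("rim top",onz(T,*zt(119,138),.055),"rim side",onz(S,*zs(187,96),.055),tri(T,zt(119,138),S,zs(187,96)))
print("rim l,r,t,b",[onz(T,*zt(*p),.055)[:2] for p in[(75,137),(164,137),(119,93),(119,183)]])
print("handle",onz(T,*zt(148,180),.053),onz(T,*zt(241,299),.053), "side end",onz(S,*zs(44,197),.053),onz(S,*zs(160,120),.053))
print("pump",onz(T,*zt(599,122),.2),onz(S,*zs(271,222),.2),tri(T,zt(599,122),S,zs(271,222)))
print("spout end",onz(T,*zt(528,245),.186),onz(S,*zs(122,215),.186),tri(T,zt(528,245),S,zs(125,213)))
# plate corners
for n,p in(("L",(495,190)),("B",(597,252))):print(n,onz(T,*zt(*p),.004))
for n,p in(("L",(185,518)),("R",(315,547)),("far",(350,453))):print(n,onz(S,*zs(*p),.004))
E
```

```text
rim top [0.595  0.1673 0.055 ] rim side [0.5993 0.163  0.055 ] (array([0.5979, 0.1676, 0.0511]), np.float64(0.004366082776091051))
rim l,r,t,b [array([0.5953, 0.1959]), array([0.5961, 0.1381]), array([0.6248, 0.1681]), array([0.5654, 0.1664])]
handle [0.568  0.1479 0.053 ] [0.4911 0.0859 0.053 ] side end [0.4931 0.0835 0.053 ] [0.5777 0.1442 0.053 ]
pump [ 0.5824 -0.1314  0.2   ] [ 0.5878 -0.1327  0.2   ] (array([ 0.5854, -0.1317,  0.1988]), np.float64(0.005404832979707964))
spout end [ 0.51   -0.0906  0.186 ] [ 0.5175 -0.0956  0.186 ] (array([ 0.5152, -0.0909,  0.1823]), np.float64(0.009161010929706486))
L [ 0.5727 -0.0797  0.004 ]
B [ 0.5319 -0.1479  0.004 ]
L [ 0.5372 -0.1473  0.004 ]
R [ 0.6027 -0.1819  0.004 ]
far [ 0.6385 -0.1193  0.004 ]
```

Both views agree to about 5 mm:

| Item | Position | Direction |
|---|---|---|
| Cup | (0.597, 0.165) | handle towards 217.5° |
| Pump axis | (0.585, -0.132) | spout towards about 151.5° |
| Spout tip | (0.512, -0.092) | – |

The handle grip point should be at (0.522, 0.107), and I'll move there now.

>>> drive_tool --commands '[[[0.72, -0.99, 0], [0, 0, 0.145]], [[0.72, -0.99, 0], [0, 0, 0.145]], [[0.72, -0.99, 0], [0, 0, 0.145]], [[0.72, -0.99, 0], [0, 0, 0.145]], [[0.72, -0.99, 0], [0, 0, 0.145]]]' --hand 100 --newtons 25

```text
clock: 0.6
eef_pos: [0.3005, 0.4089, 0.4042]
orientation: [-180.0, 0.1, 101.5]
force: [1.5, 0.1, 0.2]
gripper_width: 0.0911
```

>>> drive_tool --commands '[[[0.73, -1, -0.2], [0, 0, 0.144]], [[0.73, -1, -0.2], [0, 0, 0.144]], [[0.73, -1, -0.2], [0, 0, 0.144]], [[0.73, -1, -0.2], [0, 0, 0.144]], [[0.73, -1, -0.2], [0, 0, 0.144]]]'

```text
clock: 1.1
eef_pos: [0.4326, 0.2283, 0.368]
orientation: [-180.0, 0.1, 127.6]
force: [1.5, 0.7, 0.9]
gripper_width: 0.0914
```

>>> drive_tool --commands '[[[0, 0, 0], [0, 0, 0]], [[0, 0, 0], [0, 0, 0]]]'

```text
clock: 1.3
eef_pos: [0.433, 0.2273, 0.3676]
orientation: [-179.9, 0.0, 127.5]
force: [0.5, -0.2, -0.4]
gripper_width: 0.0911
```

>>> drive_tool --commands '[[[0.355, -0.48, -0.27], [0, 0, 0]], [[0.355, -0.48, -0.27], [0, 0, 0]], [[0.355, -0.48, -0.27], [0, 0, 0]], [[0.355, -0.48, -0.27], [0, 0, 0]], [[0.355, -0.48, -0.27], [0, 0, 0]]]'

```text
clock: 1.8
eef_pos: [0.5221, 0.1071, 0.2993]
orientation: [-179.9, 0.0, 127.4]
force: [0.3, 0.5, -0.3]
gripper_width: 0.0911
```

```bash
python3 - <<'E'
from rig import arm, eyes
import cv2
print(arm.state()["eef_pos"])
s=eyes.snapshot("side");cv2.imwrite("pics/s2.png",cv2.resize(s["img"][130:290,170:350,::-1],None,fx=3.5,fy=3.5,interpolation=cv2.INTER_CUBIC))
E
```

```text
[0.52212602 0.10709225 0.29925194]
```

View pics/s2.png

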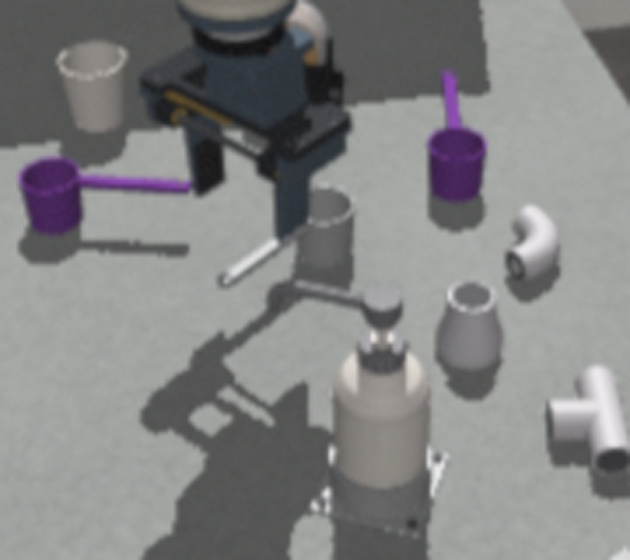

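The fingers straddle the handle, about 80 mm above grasp height. The pixels that show it are fingertips near (295,235) and (205,190), and handle end near (225,280). I'll descend in stages.

>>> drive_tool --commands '[[[0, 0, -0.1], [0, 0, 0]], [[0, 0, -0.2], [0, 0, 0]], [[0, 0, -0.28], [0, 0, 0]], [[0, 0, -0.317], [0, 0, 0]], [[0, 0, -0.317], [0, 0, 0]]]'

```text
clock: 2.35
eef_pos: [0.5207, 0.1093, 0.2205]
orientation: [-179.8, -0.0, 127.6]
force: [-0.4, -0.6, -0.1]
gripper_width: 0.0912
```

```bash
python3 - <<'E'
from rig import arm, eyes
import cv2
for n,c in(("side",(slice(130,290),slice(170,350))),("top",(slice(120,230),slice(150,320)))):
    s=eyes.snapshot(n);cv2.imwrite(f"pics/{n}3.png",cv2.resize(s["img"][c][:,:,::-1],None,fx=3.5,fy=3.5,interpolation=cv2.INTER_CUBIC))
E
```

```text
(no output)
```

View pics/side3.png

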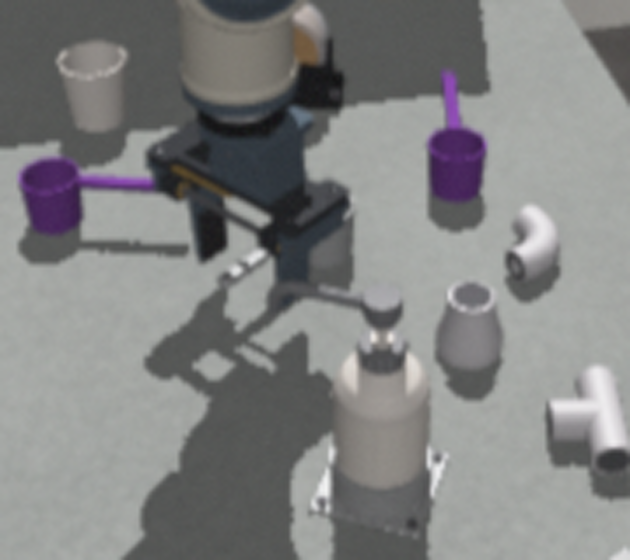

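The handle lies between the fingers, with its end showing at (240,268). No contact is being felt, so I'll close the gripper.

>>> drive_tool --commands '[[[0, 0, 0], [0, 0, 0]], [[0, 0, 0], [0, 0, 0]], [[0, 0, 0], [0, 0, 0]], [[0, 0, 0], [0, 0, 0]], [[0, 0, 0], [0, 0, 0]]]' --hand 0 --newtons 30

```text
clock: 2.95
eef_pos: [0.5214, 0.1087, 0.2217]
orientation: [-179.9, 0.0, 127.5]
force: [0.5, 0.2, -0.5]
gripper_width: 0.0539
```

>>> drive_tool --commands '[[[0, 0, 0], [0, 0, 0]], [[0, 0, 0], [0, 0, 0]], [[0, 0, 0], [0, 0, 0]], [[0, 0, 0], [0, 0, 0]], [[0, 0, 0], [0, 0, 0]]]'

```text
clock: 3.45
eef_pos: [0.5214, 0.1088, 0.2217]
orientation: [-179.9, 0.0, 127.5]
force: [0.2, -0.2, -0.3]
gripper_width: 0.0143
```

Width is 14.3 mm, which matches the handle. I'll let the grip settle and then lift.

>>> drive_tool --commands '[[[0, 0, 0], [0, 0, 0]], [[0, 0, 0], [0, 0, 0]], [[0, 0, 0.04], [0, 0, 0]], [[0, 0, 0.08], [0, 0, 0]], [[0, 0, 0.14], [0, 0, 0]]]'

```text
clock: 3.95
eef_pos: [0.5213, 0.1088, 0.2575]
orientation: [-179.9, 0.0, 127.5]
force: [0.2, -0.0, -1.7]
gripper_width: 0.0136
```

>>> drive_tool --commands '[[[0, 0, 0.02], [0, 0, 0]], [[0, 0, 0.02], [0, 0, 0]]]'

```text
clock: 4.15
eef_pos: [0.5215, 0.1088, 0.2636]
orientation: [180.0, 0.1, 127.5]
force: [0.3, -0.6, -2.1]
gripper_width: 0.0138
```

```bash
python3 - <<'E'
from rig import arm, eyes
import cv2,pickle
d={}
for n,c in(("side",(slice(130,290),slice(170,350))),("top",(slice(120,230),slice(150,320)))):
    s=eyes.snapshot(n);d[n]=s;cv2.imwrite(f"pics/{n}4.png",cv2.resize(s["img"][c][:,:,::-1],None,fx=3.5,fy=3.5,interpolation=cv2.INTER_CUBIC))
pickle.dump(d,open("s4.pkl","wb"))
st=arm.state();print(st["eef_pos"],st["orientation"],st["gripper_width"],st["force"],st["moment"])
E
```

```text
[0.52119946 0.10875291 0.26246297] [-1.79921885e+02  1.50426354e-02  1.27514322e+02] 0.013735261016148748 [-0.32230445  0.5883358  -1.9751215 ] [0.02381027 0.09014846 0.05571067]
```

View pics/side4.png

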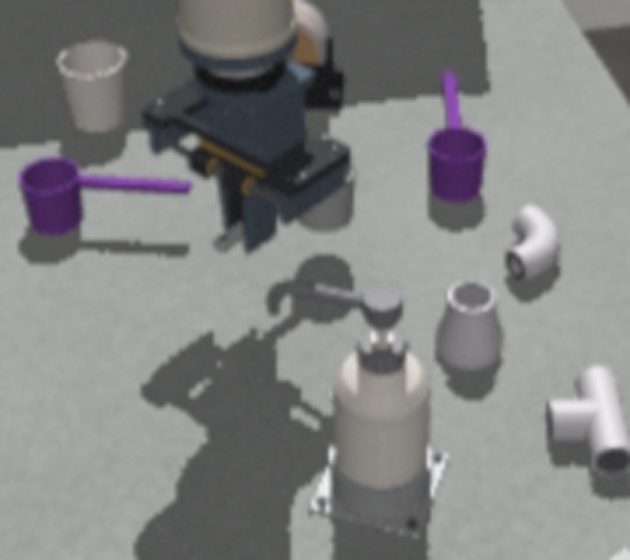

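View pics/top4.png

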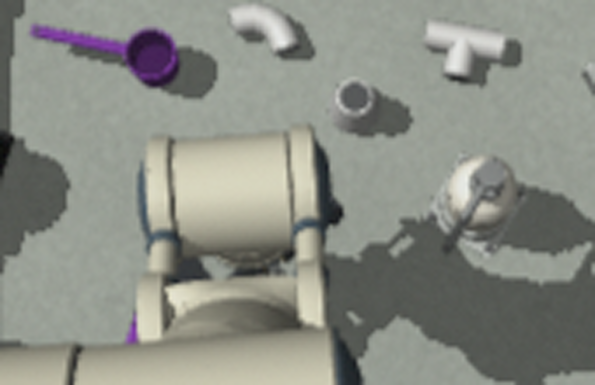

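The cup hangs level, with a weight of about 1.5 N. Next I'll swing the handle towards the robot, well short of the spout.

>>> drive_tool --commands '[[[-0.1, -0.05, 0], [0, 0, -0.04]], [[-0.2, -0.1, 0], [0, 0, -0.08]], [[-0.3, -0.15, 0], [0, 0, -0.12]], [[-0.37, -0.18, 0], [0, 0, -0.16]], [[-0.413, -0.195, 0], [0, 0, -0.2]]]'

```text
clock: 4.75
eef_pos: [0.4163, 0.0595, 0.262]
orientation: [-179.8, 0.0, 91.2]
force: [-0.0, 0.5, -0.8]
gripper_width: 0.0138
```

>>> drive_tool --commands '[[[0, 0, 0], [0, 0, -0.01]], [[0, 0, 0], [0, 0, -0.01]]]'

```text
clock: 4.95
eef_pos: [0.4158, 0.0594, 0.2617]
orientation: [-179.7, 0.0, 89.3]
force: [0.3, -0.3, -1.4]
gripper_width: 0.0134
```

```bash
python3 - <<'E'
from rig import arm
st=arm.state();print(st["eef_pos"],st["orientation"],st["gripper_width"],st["joint_pos"])
E
```

```text
[0.41583088 0.05937654 0.26169705] [-1.79744476e+02  1.41213716e-02  8.93389500e+01] 0.013382757838025634 [-2.63962376e-02  2.58122811e+01  1.14204163e+02 -1.74773804e-02
  4.02392222e+01 -8.93519481e+01]
```

>>> drive_tool --commands '[[[0.005, -0.12, 0], [0, 0, 0]], [[0.01, -0.26, 0], [0, 0, 0]], [[0.01, -0.4, 0], [0, 0, 0.002]], [[0.01, -0.53, 0], [0, 0, 0.003]], [[0.01, -0.606, 0], [0, 0, 0.003]]]'

```text
clock: 5.45
eef_pos: [0.4187, -0.0942, 0.2615]
orientation: [-179.8, 0.0, 89.9]
force: [0.4, 0.2, -2.0]
gripper_width: 0.0136
```

>>> drive_tool --commands '[[[0, 0, 0], [0, 0, 0]], [[0, 0, 0], [0, 0, 0]]]'

```text
clock: 5.65
eef_pos: [0.4188, -0.0943, 0.2612]
orientation: [-179.8, 0.0, 89.9]
force: [-0.1, 0.7, -1.3]
gripper_width: 0.0141
```

```bash
python3 - <<'E'
from rig import arm, eyes
import cv2,pickle
d={}
for n,c in(("side",(slice(150,290),slice(170,350))),("top",(slice(120,230),slice(190,360)))):
    s=eyes.snapshot(n);d[n]=s;cv2.imwrite(f"pics/{n}5.png",cv2.resize(s["img"][c][:,:,::-1],None,fx=4,fy=4,interpolation=cv2.INTER_CUBIC))
pickle.dump(d,open("s5.pkl","wb"))
st=arm.state();print(st["eef_pos"],st["orientation"],st["gripper_width"],st["force"],st["moment"])
E
```

```text
[ 0.4186238  -0.09345608  0.26127653] [-1.79731782e+02  1.02825982e-02  8.99905734e+01] 0.013995234735157028 [ 0.24727825  0.84560065 -1.56067007] [-0.01015396  0.14585256 -0.01352177]
```

View pics/side5.png

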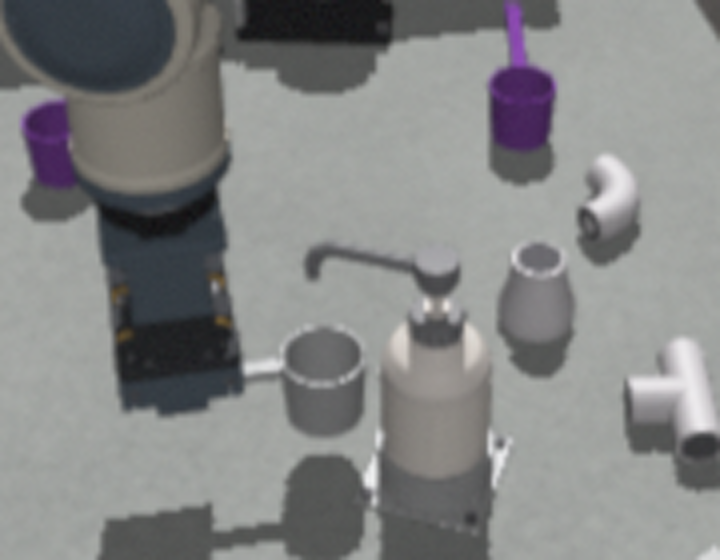

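View pics/top5.png

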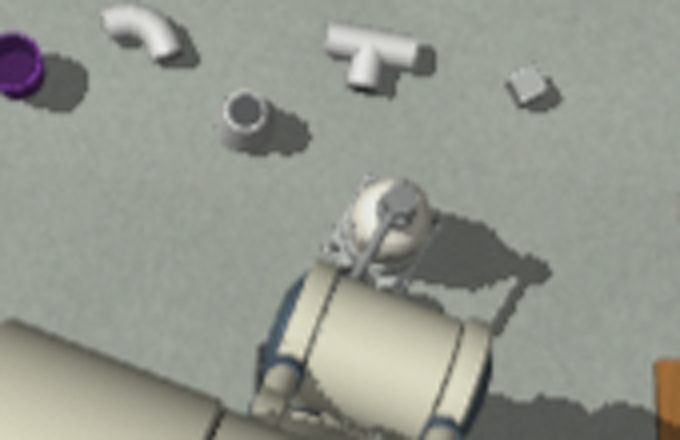

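The side view shows the rim centre at (323,354) and the spout outlet at (314,276). I'll check how they line up.

```bash
python3 - <<'E'
from h import *
S=pickle.load(open("s5.pkl","rb"))["side"]
z=lambda x,y:((x+.5)/4-.5+170,(y+.5)/4-.5+150)
np.set_printoptions(precision=4,suppress=True)
print("spout",onz(S,*z(314,276),.161),"rim",onz(S,*z(323,354),.0946),"pump",onz(S,*z(438,257),.2))
print("rim l/r",onz(S,*z(282,354),.0946),onz(S,*z(364,354),.0946))
E
```

```text
spout [ 0.5151 -0.0904  0.161 ] rim [ 0.5176 -0.0963  0.0946] pump [ 0.5887 -0.1324  0.2   ]
rim l/r [ 0.4903 -0.0905  0.0946] [ 0.5449 -0.1021  0.0946]
```

Seen in the same view, the cup is about 2 mm too far in +x and 5 mm too far in -y. I'll correct that while lowering.

>>> drive_tool --commands '[[[-0.008, 0.016, -0.05], [0, 0, 0]], [[-0.008, 0.016, -0.1], [0, 0, 0]], [[-0.008, 0.016, -0.13], [0, 0, 0]], [[-0.008, 0.016, -0.148], [0, 0, 0]], [[-0.008, 0.016, -0.156], [0, 0, 0]]]'

```text
clock: 6.25
eef_pos: [0.4167, -0.0891, 0.222]
orientation: [-179.7, 0.0, 90.0]
force: [-1.1, 0.8, 0.7]
gripper_width: 0.0139
```

>>> drive_tool --commands '[[[0, 0, 0], [0, 0, 0]], [[0, 0, 0], [0, 0, 0]]]'

```text
clock: 6.45
eef_pos: [0.4168, -0.0891, 0.2223]
orientation: [-179.7, 0.0, 90.0]
force: [0.2, -0.3, -1.0]
gripper_width: 0.014
```

>>> drive_tool --commands '[[[0, 0, -0.003], [0, 0, 0]], [[0, 0, -0.005], [0, 0, 0]], [[0, 0, -0.005], [0, 0, 0]]]'

```text
clock: 6.75
eef_pos: [0.4167, -0.0891, 0.2212]
orientation: [-179.7, 0.0, 90.0]
force: [-2.7, -0.1, 6.6]
gripper_width: 0.0137
```

```bash
python3 - <<'E'
from rig import arm, eyes
import cv2,pickle
s=eyes.snapshot("side");pickle.dump({"side":s},open("s6.pkl","wb"));cv2.imwrite(f"pics/side6.png",cv2.resize(s["img"][150:290,170:350,::-1],None,fx=4,fy=4,interpolation=cv2.INTER_CUBIC))
st=arm.state();print(st["eef_pos"],st["orientation"],st["force"],st["moment"])
E
```

```text
[ 0.41667787 -0.08913289  0.22125526] [-1.79740211e+02  1.41174948e-02  9.00273080e+01] [-2.20378985  0.67401363  6.74787271] [0.04149792 0.19541724 0.00428395]
```

View pics/side6.png

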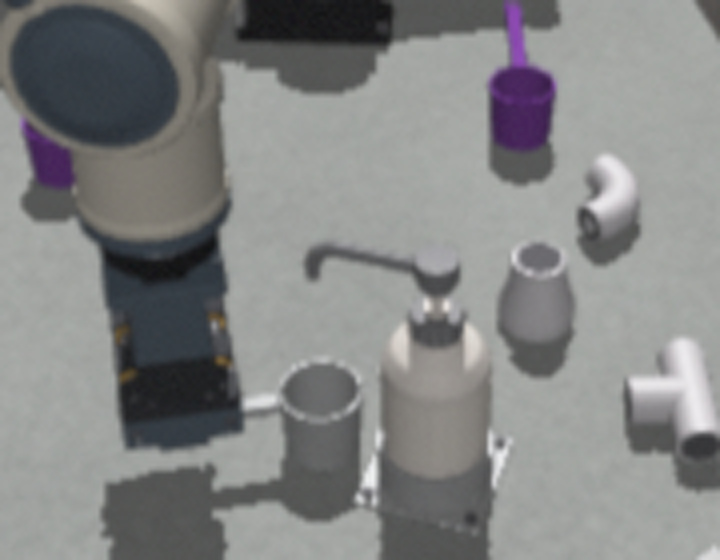

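```bash
python3 - <<'E'
from h import *
S=pickle.load(open("s6.pkl","rb"))["side"]
z=lambda x,y:((x+.5)/4-.5+170,(y+.5)/4-.5+150)
print("spout",onz(S,*z(314,276),.161),"rim",onz(S,*z(320,389),.055))
E
```

```text
spout [ 0.51505328 -0.0903622   0.161     ] rim [ 0.51509958 -0.09010951  0.055     ]
```

>>> drive_tool --commands '[[[0, 0, 0.004], [0, 0, 0]], [[0, 0, 0.003], [0, 0, 0]], [[0, 0, 0.003], [0, 0, 0]], [[0, 0, 0.003], [0, 0, 0]], [[0, 0, 0.003], [0, 0, 0]]]' --hand 60

```text
clock: 7.3
eef_pos: [0.4167, -0.0891, 0.222]
orientation: [-179.7, 0.0, 90.0]
force: [0.0, 0.6, -0.0]
gripper_width: 0.0507
```

Spout and rim centre coincide to within 1 mm in the side view. Fingers are open, so I'll go straight up.

>>> drive_tool --commands '[[[0, 0, 0.06], [0, 0, 0]], [[0, 0, 0.2], [0, 0, 0]], [[0, 0, 0.4], [0, 0, 0]], [[0, 0, 0.6], [0, 0, 0]], [[0, 0, 0.8], [0, 0, 0]]]'

```text
clock: 7.8
eef_pos: [0.4161, -0.0889, 0.4242]
orientation: [-179.7, 0.0, 90.0]
force: [1.4, -0.4, -0.4]
gripper_width: 0.0547
```

>>> drive_tool --commands '[[[0, 0, 0.12], [0, 0, 0]], [[0, 0, 0.12], [0, 0, 0]], [[0, 0, 0.12], [0, 0, 0]], [[0, 0, 0.12], [0, 0, 0]], [[0, 0, 0.12], [0, 0, 0]]]' --hand 0

```text
clock: 8.3
eef_pos: [0.4159, -0.0889, 0.453]
orientation: [-179.6, -0.0, 90.0]
force: [-0.4, -0.3, 0.2]
gripper_width: 0.0178
```

```bash
python3 - <<'E'
from rig import arm, eyes
import cv2,pickle
s=eyes.snapshot("side");cv2.imwrite(f"pics/side7.png",cv2.resize(s["img"][100:290,150:350,::-1],None,fx=3,fy=3,interpolation=cv2.INTER_CUBIC))
st=arm.state();print(st["clock"],st["eef_pos"],st["orientation"],st["force"],st["gripper_width"])
E
```

```text
8.35 [ 0.41599375 -0.08886876  0.45311276] [-1.79613097e+02 -3.20350656e-02  9.00329440e+01] [ 0.14571358  0.08760333 -0.04277729] 0.013761146826530193
```

View pics/side7.png

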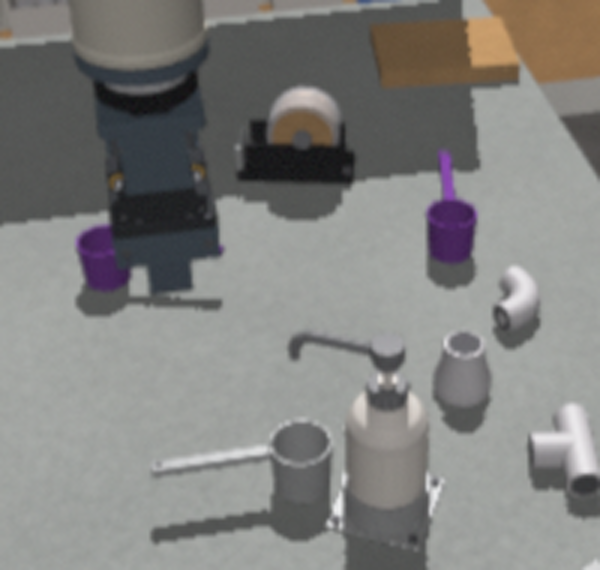

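The cup stands upright under the spout, with the rim centre at (302,447) and the pump still up. I'll move above the pump at (0.584, -0.131).

>>> drive_tool --commands '[[[0.2, -0.05, 0], [0, 0, 0]], [[0.4, -0.1, 0], [0, 0, 0]], [[0.55, -0.14, 0], [0, 0, 0]], [[0.65, -0.16, 0], [0, 0, 0]], [[0.672, -0.168, 0], [0, 0, 0]]]'

```text
clock: 8.85
eef_pos: [0.5862, -0.1314, 0.4514]
orientation: [-179.5, -0.1, 90.0]
force: [0.1, 0.4, -0.3]
gripper_width: 0.0006
```

>>> drive_tool --commands '[[[0, 0, -0.08], [0, 0, 0]], [[0, 0, -0.12], [0, 0, 0]], [[0, 0, -0.16], [0, 0, 0]], [[0, 0, -0.16], [0, 0, 0]]]'

```text
clock: 9.25
eef_pos: [0.5855, -0.1312, 0.4102]
orientation: [-179.4, -0.1, 90.0]
force: [-0.7, 0.5, 0.3]
gripper_width: 0.0003
```

```bash
python3 - <<'E'
from rig import arm, eyes
import cv2,pickle
from h import *
s=eyes.snapshot("side");cv2.imwrite(f"pics/side8.png",cv2.resize(s["img"][150:290,190:350,::-1],None,fx=4,fy=4,interpolation=cv2.INTER_CUBIC))
st=arm.state();p=st["eef_pos"];print(st["clock"],p,st["orientation"],st["force"],st["gripper_width"],st["joint_pos"])
u=proj(s,p-[0,0,.191]);print((u-[190,150]+.5)*4)
E
```

```text
9.3 [ 0.58577103 -0.13131631  0.41113236] [-1.79475421e+02 -8.25960567e-02  9.00345658e+01] [0.02564741 0.4051987  0.91146084] 0.0006438524986568889 [-1.83098248e+01  2.60558782e+01  8.00240159e+01 -8.99987421e-02
  7.44440401e+01 -1.08320236e+02]
[353.69844474 232.65899004]
```

View pics/side8.png

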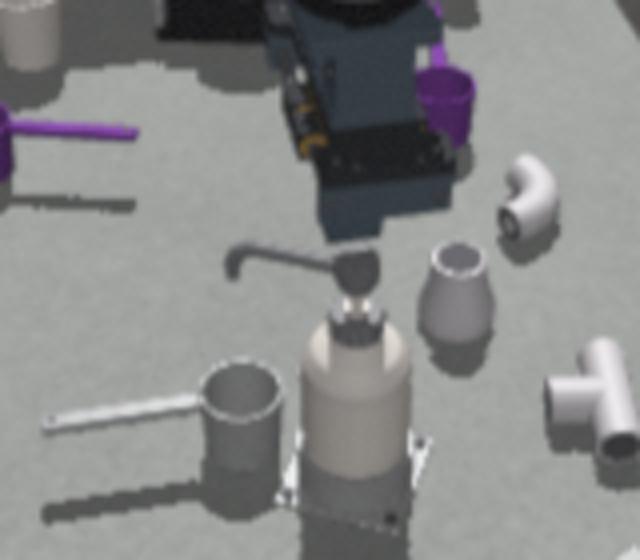

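The closed tips are centred over the head (353 against 356) and about 20 mm above it, with the cup still in place. I'll press in small steps while watching the force.

>>> drive_tool --commands '[[[0, 0, -0.03], [0, 0, 0]], [[0, 0, -0.06], [0, 0, 0]], [[0, 0, -0.08], [0, 0, 0]], [[0, 0, -0.09], [0, 0, 0]], [[0, 0, -0.1], [0, 0, 0]]]'

```text
clock: 9.8
eef_pos: [0.5857, -0.1313, 0.3862]
orientation: [-179.5, -0.1, 90.0]
force: [-3.3, 0.3, 5.5]
gripper_width: 0.0007
```

>>> drive_tool --commands '[[[0, 0, -0.01], [0, 0, 0]], [[0, 0, -0.02], [0, 0, 0]], [[0, 0, -0.02], [0, 0, 0]]]'

```text
clock: 10.1
eef_pos: [0.5857, -0.1312, 0.3814]
orientation: [-179.5, -0.1, 90.0]
force: [-3.5, 0.9, 7.8]
gripper_width: 0.0005
```

The force agrees with the spring at roughly 8–10 mm of stroke. Continuing.

>>> drive_tool --commands '[[[0, 0, -0.01], [0, 0, 0]], [[0, 0, -0.02], [0, 0, 0]], [[0, 0, -0.03], [0, 0, 0]], [[0, 0, -0.03], [0, 0, 0]]]'

```text
clock: 10.5
eef_pos: [0.5856, -0.1312, 0.3745]
orientation: [-179.5, -0.1, 90.0]
force: [-3.9, 0.6, 12.3]
gripper_width: -0.0001
```

>>> drive_tool --commands '[[[0, 0, -0.006], [0, 0, 0]], [[0, 0, -0.012], [0, 0, 0]], [[0, 0, -0.012], [0, 0, 0]]]'

```text
clock: 10.8
eef_pos: [0.5855, -0.1312, 0.3722]
orientation: [-179.5, -0.1, 90.0]
force: [-5.3, 1.0, 14.4]
gripper_width: 0.0001
```

>>> drive_tool --commands '[[[0, 0, -0.006], [0, 0, 0]], [[0, 0, -0.008], [0, 0, 0]], [[0, 0, -0.008], [0, 0, 0]]]'

```text
clock: 11.1
eef_pos: [0.5854, -0.1312, 0.3711]
orientation: [-179.6, -0.0, 90.0]
force: [-5.9, 1.0, 13.9]
gripper_width: 0.0006
```

>>> drive_tool --commands '[[[0, 0, -0.006], [0, 0, 0]], [[0, 0, -0.008], [0, 0, 0]], [[0, 0, -0.008], [0, 0, 0]]]'

```text
clock: 11.4
eef_pos: [0.5853, -0.1311, 0.37]
orientation: [-179.6, -0.0, 90.0]
force: [-5.7, 1.9, 15.3]
gripper_width: 0.0002
```

```bash
python3 - <<'E'
from rig import arm, eyes
import cv2
s=eyes.snapshot("side");cv2.imwrite(f"pics/side9.png",cv2.resize(s["img"][150:290,190:350,::-1],None,fx=4,fy=4,interpolation=cv2.INTER_CUBIC))
st=arm.state();print(st["eef_pos"],st["force"])
E
```

```text
[ 0.58532658 -0.13111503  0.36996092] [-5.41952766  0.6823351  14.61590105]
```

View pics/side9.png

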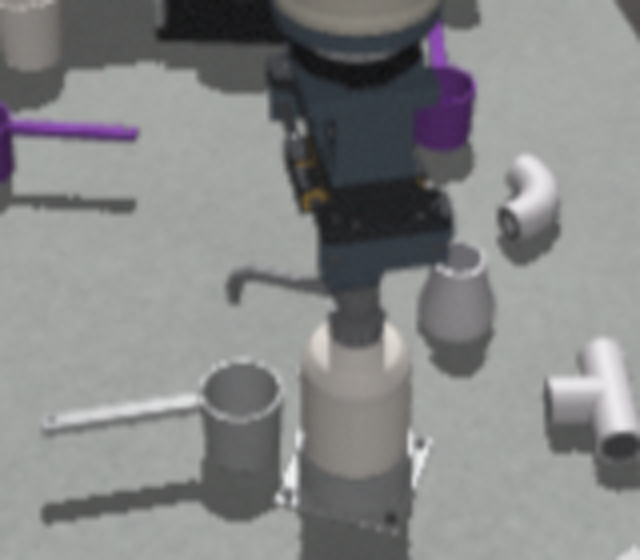

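The head is right down, about 21 mm of stroke. I'll make one small step more to feel the stop, then raise.

>>> drive_tool --commands '[[[0, 0, -0.005], [0, 0, 0]], [[0, 0, -0.005], [0, 0, 0]]]'

```text
clock: 11.65
eef_pos: [0.5852, -0.1311, 0.3697]
orientation: [-179.6, -0.0, 90.1]
force: [-5.0, 2.7, 15.5]
gripper_width: 0.0002
```

>>> drive_tool --commands '[[[0, 0, 0.04], [0, 0, 0]], [[0, 0, 0.1], [0, 0, 0]], [[0, 0, 0.2], [0, 0, 0]], [[0, 0, 0.32], [0, 0, 0]], [[0, 0, 0.4], [0, 0, 0]]]'

```text
clock: 12.15
eef_pos: [0.5853, -0.1311, 0.4717]
orientation: [-179.7, 0.0, 90.1]
force: [0.8, 0.1, -0.1]
gripper_width: 0.0003
```

>>> drive_tool --commands '[[[0, 0, 0], [0, 0, 0]], [[0, 0, 0], [0, 0, 0]], [[0, 0, 0], [0, 0, 0]]]'

```text
clock: 12.45
eef_pos: [0.5851, -0.131, 0.4705]
orientation: [-179.7, -0.0, 90.1]
force: [0.3, -0.7, -0.7]
gripper_width: 0.0001
```

```bash
python3 - <<'E'
from rig import arm, eyes
import cv2
from h import *
s=eyes.snapshot("side");cv2.imwrite(f"pics/side10.png",cv2.resize(s["img"][150:290,190:350,::-1],None,fx=4,fy=4,interpolation=cv2.INTER_CUBIC))
st=arm.state();print(st["clock"],st["eef_pos"],st["force"])
E
```

```text
12.5 [ 0.58513314 -0.13105484  0.47036943] [ 0.14114806  0.12937381 -0.87632036]
```

View pics/side10.png

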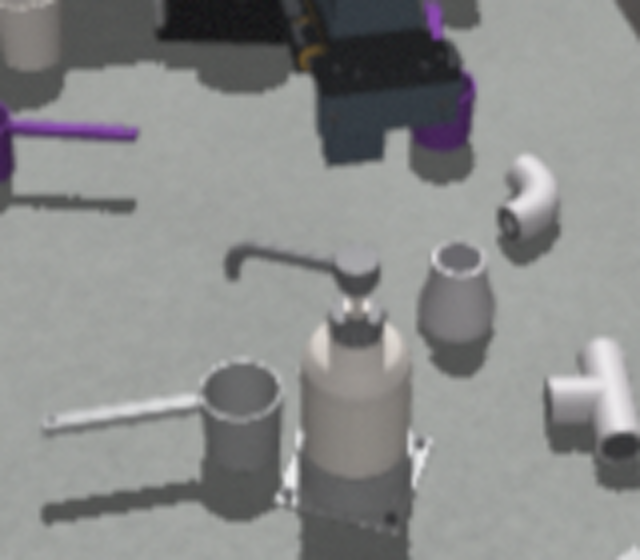

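The pump is back up, with its head at (357,265) as before. The cup has not moved (rim centre (241,389), spout outlet (234,276)), and the robot is clear. Handing in.

```bash
python3 -c "
from rig import arm
print(arm.sign_off())"
```

```text
the job is handed in; nothing more can be done
None
```

The steel cup is standing upright under the spout, released, and the pump has been pressed once and is back up. I handed the job in at about 12.5 s of the 56 s allowed.

- **Placing the cup:** I gripped the cup by its handle, turned the handle towards the robot and set it down. Before I let go, the side view put the rim centre within 1 mm of the spout outlet.
- **Pumping:** I pressed the head down in small steps with closed fingers. It went down about 21 mm, past the 16 mm that counts as full. The vertical force peaked near 15.5 N, in line with the spring, with up to about 6 N sideways. I did not feel a separate jump at the hard stop.
- **Last look (side view):** The pump head was fully up, the cup had not moved, the arm was clear, and the other things in the picture were where they started. I did not take a final top view, so the objects outside that picture were not checked again.
- **Disagreement:** The two cameras differed by about 4–9 mm on positions. I handled this by aligning the cup and spout within the same side view and checking against the arm's own position.

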